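# Level the heel case and shut it

### The arm

A 6-joint arm with a two-finger parallel gripper is mounted at the origin on a cart in front of the work surface, level with it; the furniture and walls round the work are solid. World frame = base frame: x ahead of the robot, y to its left, z up, the work surface at z = 0. Lengths are in mm, angles in rad, forces in N, time in s.
With the tool pointing down it reaches from about 350 to 950 mm from the base axis. Payload 17.4 kg.
Tool frame: the origin (TCP) lies between the finger pads; the fingertips stand 8 mm ahead of it and the grasp point (between the pads) lies 11 mm behind it; z points along the fingers, y is the line along which they close (so a half turn about z gives the same grasp; the last joint's range is limited). The gripper opens to 93 mm and grips with 3 to 60 N. Pads are 15 mm wide; open, the fingers measure 128 mm over their backs; the gripper's body (75 mm by 188 mm) begins 65 mm behind the grasp point.
Start: joints at [1.099, 0.116, 1.442, -0, 1.584, -0.038], TCP at [283.726, 612.48, 196.746] pointing down, gripper open.
Joint ranges: [-2.83, 2.83], [-0.83, 2.19], [0.07, 2.5], [-1.14, 4.28], [0.01, 3], [-2.97, 2.97]. Speed limits (rad/s): [1.89, 1.89, 2.22, 3.14, 3.14, 3.14].

### API

Orientations are given as [roll, pitch, yaw] about the fixed x, y, z axes, in that order (R = Rz(yaw) Ry(pitch) Rx(roll)).
In Python, from rig import r, capture gives the robot as it stands. The module is installed in compiled form; this text tells all that it offers.
- The arm moves only by the shell command python3 -m handwheel 'ROWS' [FORCE]. ROWS is JSON, a list of rows, each a list of 7 numbers: the shift along the tool's x, y, z in m, then the turn, a rotation vector about the tool's x, y, z in degrees, then the finger opening in m, from 0 to 0.093. A call has 1 to 5 rows; each row shifts and turns the commanded pose from where the row before left it, along the tool's axes as they then stand; what a row does not reach is not made up. A row lasts 1/8 s, in which the tool goes at most 62.5 mm and 10.7 degrees, less where a joint would pass 70% of its speed; a pose out of reach is approached as far as the arm can. A call is refused whole if a number of a shift passes 0.0625 or a number of a turn 10.7, either way. A call with a gripper value outside its range is refused whole. The fingers move at their own pace and stop on an object; FORCE is the grip in N (left out, the last holds). Time passes only in rows, so rows that do not move let the fingers close. It gives the time, the measured TCP pose, the force, the opening and the grip force at its end, in the units of the state.
- r.state(): the state, without advancing time (a new reading comes with each control period).
- capture(name): name is "scene" or "top" or "wrist"; returns a dict with "image" (420x560x3 uint8, red, green, blue), "K" (3x3 intrinsics, pixels), "rvec" (rotation vector, rad) and "tvec" (3), from world to camera coordinates, as OpenCV has them. Camera axes: x right, y down, z forward; pixel columns grow to the right and rows downward; lengths in mm; the calibration is good to about 2 mm. A picture is of the moment at which its call begins. There is no depth.
- r.close_job(): hands the job in; it is judged then, once.
The state is a dict: "t": time; "joints": joint angles; "dq": joint speeds; "effort": joint torques, N m; "position": TCP position; "orientation": TCP orientation; "ft_force": force on the tool from outside, world axes, zero at the start; "ft_torque": the same for the moment, N m; "grip_width": opening from 0.0 (shut) to 1.0 (fully open); "grip_force": force on a finger pad.
Only numpy, scipy, OpenCV 4.12 (cv2) and the standard library are available. Lean on these libraries where they do the work, as an engineer would, in place of code of your own. Each camera call takes 0.05 s, during which the arm holds its last target. There are 200 camera calls.

### The job

The case of block heels will not shut because the heels lie piled up in it, and one has been left out on the table. Lay all six heels in the case in one even layer, each lying flat on the floor and none resting on another, then shut the lid fully. Leave the cup, the spray bottle and the tin of wax where they are.

Things in the scene. Friction and masses are not known exactly. Their poses are not given: they have to be found in the camera images.
- case: fixed shallow wooden case: outside 204 mm (its x) by 266 mm (its y), walls 52 mm high and 8 mm thick, so inside 188 by 250 mm; floor 8 mm thick. Origin: centre of its underside on the table; x points to the hinged back, -x to the open front near the robot, y along the hinge.
- case_lid (a joint): angle of the lid in rad: 0 shut, lying on the walls; 1.25 fully open, against its stays, where it still leans forward over the back half of the case. A stiff hinge: it stays where it is left (about 0.5 N m).
- lid_hinge (a point): middle of the lid's hinge line: top of the back wall, 102 mm behind the case's centre, 52 mm above the table; the line runs along the case's y
- lid_edge (a point): middle of the lid's free edge, on its outer face, 210 mm from the hinge line. The lid is a wooden board 210 by 272 mm, 10 mm thick
- cup: green plastic cup standing on the table beside the case, 72 mm across, 86 mm high; origin: centre of its underside. To be left alone
- spray: white-topped clear spray bottle standing behind the case, 42 mm across, 163 mm high; origin: centre of its underside. To be left alone
- wax: flat round tin of wax at the left end of the table, 62 mm across, 19 mm high; origin: centre of its underside. To be left alone
- heel_a: block heel (six alike): brown stacked leather lifts under a black rubber top lift, D-shaped from above, 64 mm long (its x), 50 mm wide (its y; flat parallel sides from the middle to the straight breast at +x, round back at -x), 32 mm high. Origin: its centre, 16 mm above its underside. Starts on the case floor, under the heap.
- heel_b: block heel (six alike): brown stacked leather lifts under a black rubber top lift, D-shaped from above, 64 mm long (its x), 50 mm wide (its y; flat parallel sides from the middle to the straight breast at +x, round back at -x), 32 mm high. Origin: its centre, 16 mm above its underside. Starts on the case floor, under the heap.
- heel_c: block heel (six alike): brown stacked leather lifts under a black rubber top lift, D-shaped from above, 64 mm long (its x), 50 mm wide (its y; flat parallel sides from the middle to the straight breast at +x, round back at -x), 32 mm high. Origin: its centre, 16 mm above its underside. Starts alone on the case floor.
- heel_d: block heel (six alike): brown stacked leather lifts under a black rubber top lift, D-shaped from above, 64 mm long (its x), 50 mm wide (its y; flat parallel sides from the middle to the straight breast at +x, round back at -x), 32 mm high. Origin: its centre, 16 mm above its underside. Starts on top of the heap in the case.
- heel_e: block heel (six alike): brown stacked leather lifts under a black rubber top lift, D-shaped from above, 64 mm long (its x), 50 mm wide (its y; flat parallel sides from the middle to the straight breast at +x, round back at -x), 32 mm high. Origin: its centre, 16 mm above its underside. Starts on top of the heap in the case.
- heel_f: block heel (six alike): brown stacked leather lifts under a black rubber top lift, D-shaped from above, 64 mm long (its x), 50 mm wide (its y; flat parallel sides from the middle to the straight breast at +x, round back at -x), 32 mm high. Origin: its centre, 16 mm above its underside. Starts on the table, beside the case.

How it is judged:
By the outcome, as a careful person would: the job done as asked, in the order asked, and still so for the second after the job is handed in, with the robot touching nothing.
It also fails if it takes over 72 s, if anything falls off the work surface, if the arm or the gripper's body presses on something with over 40 N, if the wrist force passes 120 N, or if a joint passes its speed limit or range.

## Working session

There is one attempt and no reset: what is moved stays moved. The work goes in short steps, Python scripts to look and compute and a shell command to move; the robot and the scene stay as the last step left them, time stands still between calls to the robot, and variables do not carry over. Pictures are saved under pics/ and viewed, at most 10 in all, crops included, and the job is handed in when it is done.

```bash
mkdir -p pics; cat > h.py <<'E'
from rig import r, capture
import numpy as np, cv2
def snap(n,f):
    c=capture(n); cv2.imwrite('pics/'+f,c['image'][:,:,::-1]); np.savez('pics/'+f[:-4]+'.npz',K=c['K'],rvec=c['rvec'],tvec=c['tvec'],image=c['image']); return c
def back(f,pts,z):
    c=np.load('pics/'+f+'.npz'); R=cv2.Rodrigues(c['rvec'])[0]; t=c['tvec'].ravel(); o=-R.T@t
    out=[]
    zs=np.broadcast_to(z,(len(pts),))
    for (u,v),zz in zip(pts,zs):
        d=R.T@np.linalg.inv(c['K'])@[u,v,1]; out.append(o+d*(zz-o[2])/d[2])
    return np.array(out).round(1)
def proj(f,P):
    c=np.load('pics/'+f+'.npz'); return cv2.projectPoints(np.array(P,float),c['rvec'],c['tvec'],c['K'],None)[0][:,0]
E
python3 - <<'E'
from h import *
for n in ('scene','top'):
    c=snap(n,n+'0.png'); R=cv2.Rodrigues(c['rvec'])[0]; print(n,-R.T@np.ravel(c['tvec']),c['K'][0,0])
a=cv2.imread('pics/top0.png'); cv2.imwrite('pics/top0b.png',cv2.resize(a,(800,600)))
print(r.state())
E
```

```text
scene [ -13.05332795 -405.11333698  766.73297589] 519.5386687984287
top [ 483.04131908  -19.77639141 1109.96596192] 499.0846903033588
{'t': 0.1, 'joints': array([ 1.09919935e+00,  1.16409896e-01,  1.44220233e+00,  3.84478715e-06,
        1.58399706e+00, -3.78158318e-02]), 'dq': array([ 0.00089359, -0.00194666, -0.00239052,  0.00051169, -0.00139395,
       -0.00021474]), 'effort': array([ 1.64766869e-03, -7.22885370e+01, -6.23870730e+01,  7.81029300e-02,
        2.26399518e-02, -5.84754457e-05]), 'position': array([283.62733055, 612.2894444 , 196.09557664]), 'orientation': array([-3.14057689e+00, -4.22776449e-05,  2.70781154e+00]), 'ft_force': array([-0.23578657,  0.25479845,  0.13238605]), 'ft_torque': array([-0.02016808,  0.02713984, -0.03401301]), 'grip_force': 0.0, 'grip_width': 0.9995474057577245}
```

View pics/top0b.png

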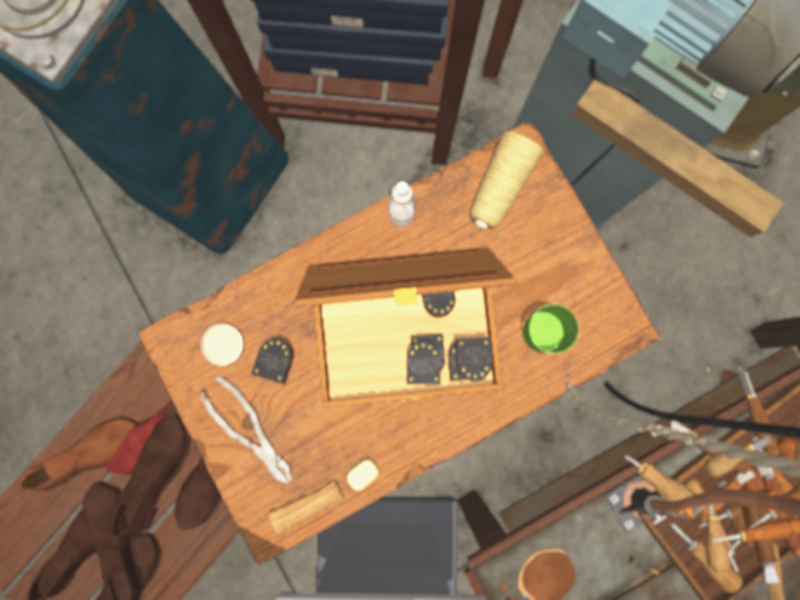

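View pics/scene0.png

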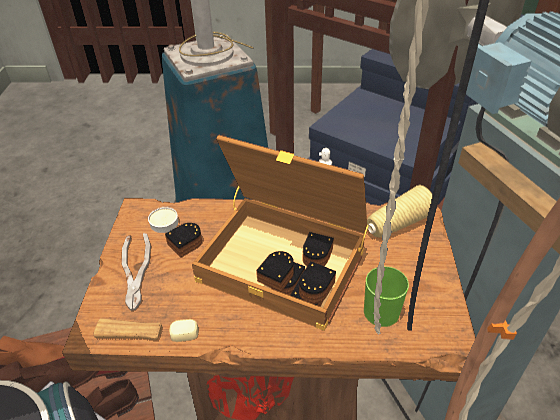

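The top view shows the case at centre, roughly (320–497, 288–400) in the 800-wide picture. Its lid is open over the back. A heap sits at the front right (425,358 and 471,358), one heel at (438,302), heel f on the table at (272,360) and the cup at (551,329). I'll enlarge it for measuring.

```bash
python3 - <<'E'
from h import *
a=cv2.imread('pics/top0.png')[180:290,160:360]; cv2.imwrite('pics/topc.png',cv2.resize(a,(800,440),interpolation=cv2.INTER_CUBIC))
a=cv2.imread('pics/scene0.png')[180:330,150:380]; cv2.imwrite('pics/scenec.png',cv2.resize(a,None,fx=3.45,fy=3.45,interpolation=cv2.INTER_CUBIC))
E
```

```text
(no output)
```

View pics/topc.png

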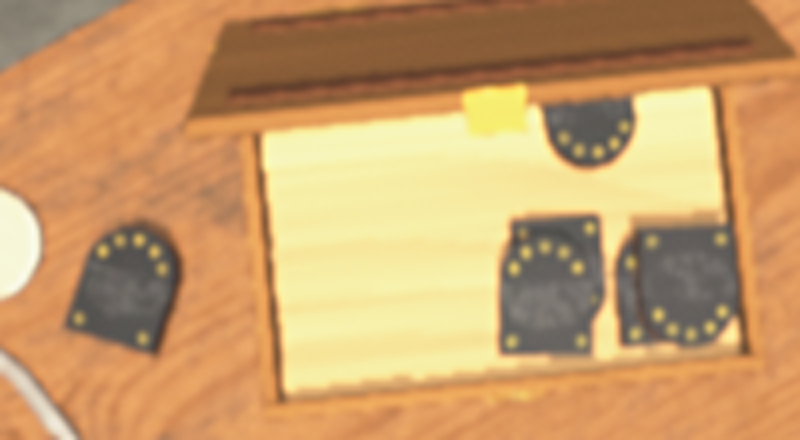

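View pics/scenec.png

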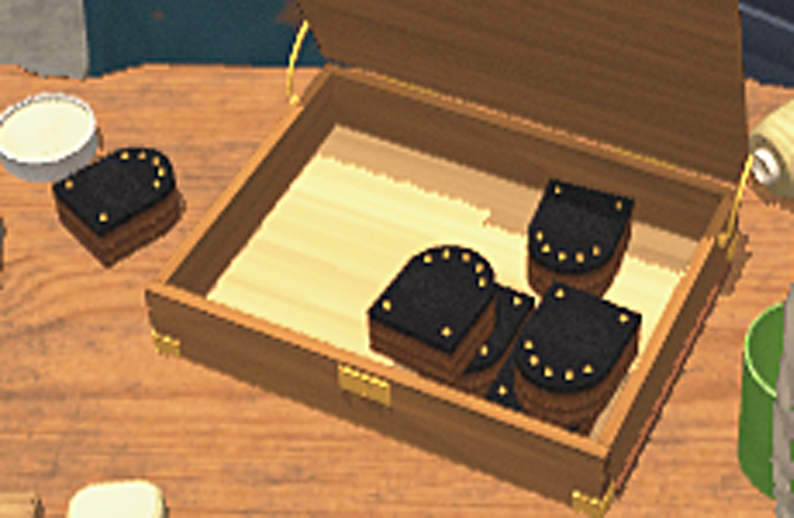

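The crop shows two stacks of two. On the left, the top heel's breast faces front (503,352)-(588,354) and the lower one's breast faces back (512,217)-(600,217). On the right, the top heel's breast faces back (632,230)-(727,226) and the lower one's shows at (620,345). Heel c is partly under the lid, and the left half of the case is empty.

```bash
python3 - <<'E'
from h import *
T=lambda L:[(160+u/4,180+v/4) for u,v in L]
S=lambda L:[(150+u/3.45,180+v/3.45) for u,v in L]
print('rim top FL FR\n',back('top0',T([(277,405),(752,355)]),52))
print('rim scene FL FR BL BR\n',back('scene0',S([(148,290),(608,455),(332,68),(742,190)]),52))
print('f top: breastL,breastR,round\n',back('top0',T([(66,328),(156,354),(137,222)]),32))
print('f scene\n',back('scene0',S([(54,190),(104,222),(165,155)]),32))
print('d top\n',back('top0',T([(501,352),(590,356),(545,232)]),72))
print('d scene bL bR(back)round\n',back('scene0',S([(370,308),(450,352),(462,248)]),72))
print('a top breast L,R (40)\n',back('top0',T([(511,217),(600,217)]),40))
print('e top breast L,R,round\n',back('top0',T([(632,230),(728,226),(692,343)]),72))
print('e scene breast L,R\n',back('scene0',S([(551,285),(640,318)]),72))
print('b top corner L front\n',back('top0',T([(620,345)]),40), back('top0',T([(620,290)]),40))
print('c top round, L,R sides\n',back('top0',T([(589,167),(545,115),(635,110)]),40))
print('c scene breast L,R\n',back('scene0',S([(550,180),(634,205)]),40))
E
```

```text
rim top FL FR
 [[ 443.1   81.6   52. ]
 [ 472.6 -168.    52. ]]
rim scene FL FR BL BR
 [[ 434.8   85.6   52. ]
 [ 467.8 -175.7   52. ]
 [ 633.4  104.8   52. ]
 [ 666.9 -152.5   52. ]]
f top: breastL,breastR,round
 [[481.8 197.9  32. ]
 [468.6 149.1  32. ]
 [539.3 161.4  32. ]]
f scene
 [[479.6 196.   32. ]
 [474.8 154.1  32. ]
 [536.1 159.1  32. ]]
d top
 [[472.6 -35.4  72. ]
 [471.1 -81.5  72. ]
 [534.9 -57.6  72. ]]
d scene bL bR(back)round
 [[472.  -33.8  72. ]
 [468.7 -84.4  72. ]
 [532.1 -51.8  72. ]]
a top breast L,R (40)
 [[544.3 -40.4  40. ]
 [544.9 -88.2  40. ]]
e top breast L,R,round
 [[ 536.5 -102.8   72. ]
 [ 539.3 -152.7   72. ]
 [ 478.5 -134.1   72. ]]
e scene breast L,R
 [[ 533.8 -105.2   72. ]
 [ 537.8 -155.1   72. ]]
b top corner L front
 [[476.8 -99.3  40. ]] [[506.  -99.1  40. ]]
c top round, L,R sides
 [[ 571.7  -82.1   40. ]
 [ 599.5  -58.1   40. ]
 [ 602.9 -106.6   40. ]]
c scene breast L,R
 [[ 628.7  -50.5   40. ]
 [ 635.9 -101.3   40. ]]
```

```bash
cat >> h.py <<'E'
from scipy.spatial.transform import Rotation as Ro
C=np.array([555,-32.]); PSI=0.12
def cw(x,y): return C+[x*np.cos(PSI)-y*np.sin(PSI), x*np.sin(PSI)+y*np.cos(PSI)]
def to(*wps):
    """waypoints (x,y,z,yawdeg,tiltdeg): prints shift (mm, tool axes) and turn (deg) of each leg"""
    s=r.state(); p=s['position']; R=Ro.from_euler('xyz',s['orientation'])
    for w in wps:
        q=np.array(w[:3]); Rt=Ro.from_euler('z',w[3],degrees=True)*Ro.from_euler('x',180,degrees=True)*Ro.from_euler('y',w[4],degrees=True)
        print('shift',R.inv().apply(q-p).round(1),'| turn',(R.inv()*Rt).as_rotvec(degrees=True).round(1),'| shift after turn',Rt.inv().apply(q-p).round(1)); p=q; R=Rt
E
python3 - <<'E'
from h import *
to((492,169,110,165,0),(492,169,12,165,0))
E
```

```text
shift [-375.4 -314.6   86.4] | turn [-0.1 -0.  -9.9] | shift after turn [-316.  -374.3   86.1]
shift [-0. -0. 98.] | turn [0. 0. 0.] | shift after turn [-0. -0. 98.]
```

```bash
python3 -m handwheel '[[-0.0375,-0.0315,0.0,0,0,0,0.093],[-0.0375,-0.0315,0.0,0,0,0,0.08],[-0.0375,-0.0315,0.0,0,0,0,0.07],[-0.0375,-0.0315,0.0,0,0,0,0.06],[-0.0375,-0.0315,0.0,0,0,0,0.06]]' 30
python3 -m handwheel '[[-0.0375,-0.0315,0.01,0,0,0,0.06],[-0.0375,-0.0315,0.01,0,0,0,0.06],[-0.0375,-0.0315,0.02,0,0,0,0.06],[-0.0375,-0.0315,0.02,0,0,0,0.06],[-0.0375,-0.0315,0.02,0,0,-9.9,0.06]]'
python3 -m handwheel '[[0,0,0,0,0,0,0.06]]'
python3 - <<'E'
from h import *
c=snap('wrist','w1.png'); print(r.state()['position'])
to((492,169,110,165,0),(492,169,12,165,0))
E
```

```text
t: 0.72
position: [388.0, 389.2, 196.5]
orientation: [-3.141, -0.0, 2.708]
ft_force: [0.6, 0.4, -0.7]
grip_width: 0.657
grip_force: 0.0
t: 1.35
position: [491.9, 167.5, 116.0]
orientation: [3.142, 0.0, 2.883]
ft_force: [0.3, 0.4, 0.6]
grip_width: 0.643
grip_force: 0.0
t: 1.48
position: [491.6, 166.4, 114.9]
orientation: [-3.14, -0.002, 2.88]
ft_force: [-0.1, 0.6, -0.0]
grip_width: 0.644
grip_force: 0.0
[491.53035257 167.93811993 115.96080327]
shift [-0.2  1.2  6. ] | turn [-0.  -0.1 -0.2] | shift after turn [-0.2  1.1  6. ]
shift [-0. -0. 98.] | turn [0. 0. 0.] | shift after turn [-0. -0. 98.]
```

View pics/w1.png

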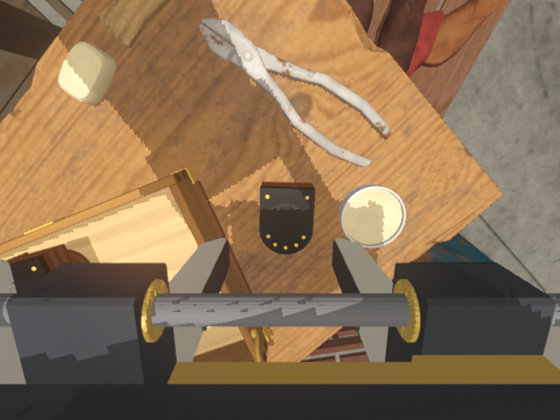

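The wrist view shows heel f squarely aligned with its breast at (261–314, 187), the wax at (373,216), and the case's front-left corner at about (187,170).

```bash
python3 - <<'E'
from h import *
print(back('w1',[(261,187),(314,187),(287,254),(260,220),(314,220)],32))
print(back('w1',[(373,216)],19),back('w1',[(185,170)],52))
to((492,169,110,165,0),(492,169,12,165,0))
E
```

```text
[[470.3 154.8  32. ]
 [482.5 200.6  32. ]
 [538.7 161.   32. ]
 [499.7 145.5  32. ]
 [512.5 193.5  32. ]]
[[527.4 249.5  19. ]] [[437.3 101.   52. ]]
shift [-0.2  1.2  6. ] | turn [-0.  -0.1 -0.2] | shift after turn [-0.2  1.1  6. ]
shift [-0. -0. 98.] | turn [0. 0. 0.] | shift after turn [-0. -0. 98.]
```

```bash
python3 -m handwheel '[[0,0.005,0.034,0,0,0,0.06],[0,0,0.035,0,0,0,0.06],[0,0,0.035,0,0,0,0.06],[0,0,0,0,0,0,0.06],[0,0,0,0,0,0,0.04]]' 35
python3 -m handwheel '[[0,0,0,0,0,0,0.03],[0,0,0,0,0,0,0.03],[0,0,0,0,0,0,0.03],[0,0,0,0,0,0,0.03]]'
python3 -m handwheel '[[0,0,-0.05,0,0,0,0.03],[0,0,-0.06,0,0,0,0.03],[0,0,-0.06,0,0,0,0.03]]'
python3 - <<'E'
from h import *
print(proj('w1',[(439,84,52),(434,84,0)]))
s=r.state();print(s['position'],s['grip_width']*93,s['grip_force'])
x,y=cw(-40,70); to((*cw(-80,70),182,187,0))
E
```

```text
t: 2.15
position: [493.4, 174.7, 14.5]
orientation: [3.141, 0.001, 2.88]
ft_force: [0.6, -0.2, 0.2]
grip_width: 0.581
grip_force: 0.0
t: 2.65
position: [492.9, 173.8, 12.9]
orientation: [3.142, 0.0, 2.88]
ft_force: [-0.5, -0.6, 0.0]
grip_width: 0.32
grip_force: 0.0
t: 3.02
position: [492.5, 173.7, 184.6]
orientation: [-3.142, -0.0, 2.88]
ft_force: [0.6, -1.1, 0.8]
grip_width: 0.321
grip_force: 0.0
[[166.13020649 177.29243145]
 [183.5157065  163.86215981]]
[492.53493574 173.72323009 184.63402614] 29.886427262105407 0.0
shift [ -13.2 -147.4    2.6] | turn [ -0.  -0. -22.] | shift after turn [  42.9 -141.6    2.6]
```

```bash
python3 - <<'E'
from h import *
a=snap('scene','s2.png')['image'];b=snap('wrist','w2.png')['image']; c=snap('top','t2.png')['image']
o=np.hstack([cv2.resize(a[130:330,100:380],(400,286)),cv2.resize(b,(400,286))]); o2=np.hstack([cv2.resize(c[160:300,140:420],(572,286)),np.zeros((286,228,3),np.uint8)])
cv2.imwrite('pics/m2.png',np.vstack([o,o2])[:,:,::-1])
E
```

```text
(no output)
```

View pics/m2.png

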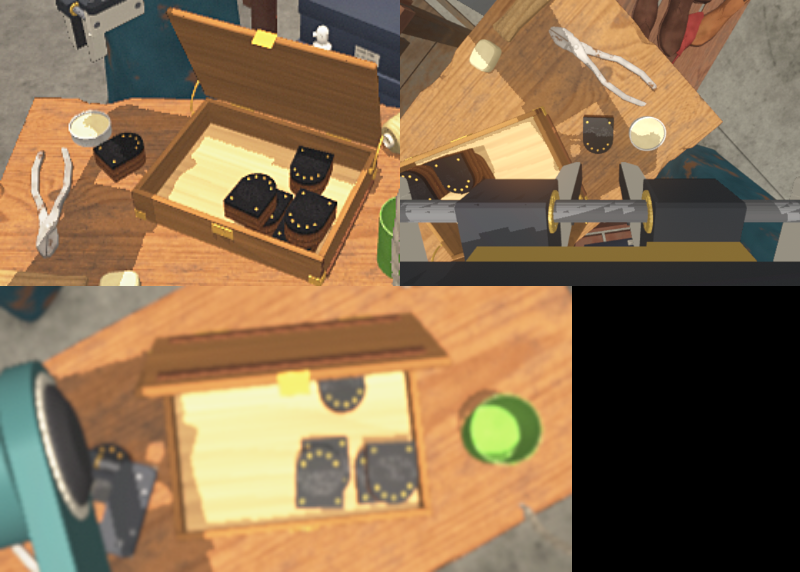

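```bash
python3 - <<'E'
from h import *
s=r.state();p=s['position'];print(p,s['joints'])
for f in('s2','w2','t2'):
    print(f,proj(f,[p,p+[0,0,-8],(p[0],p[1],20),(506,169,32)]).round().tolist()); c=np.load('pics/'+f+'.npz');R=cv2.Rodrigues(c['rvec'])[0];print(-R.T@c['tvec'].ravel(),R[2])
E
```

```text
[494.03912021 174.19583738 186.10157494] [ 2.90257301e-01 -2.18095235e-01  1.78028161e+00  4.89804463e-05
  1.57411464e+00 -1.01941414e+00]
s2 [[166.0, 174.0], [166.0, 178.0], [180.0, 239.0], [185.0, 232.0]]
[ -13.05332795 -405.11333698  766.73297589] [ 0.61095504  0.39728435 -0.68476206]
w2 [[279.0, 234.0], [279.0, 230.0], [279.0, 185.0], [277.0, 198.0]]
[424.85014114 193.05917241 380.05245571] [ 0.25853368 -0.0651511  -0.96380271]
t2 [[173.0, 255.0], [174.0, 255.0], [189.0, 257.0], [190.0, 251.0]]
[ 483.04131908  -19.77639141 1109.96596192] [ 0.09933746  0.00152033 -0.99505264]
```

The composite shows f unmoved and ungripped on the table, with the gripper shut above it. I'll zoom in to see where the fingertips really are.

```bash
python3 - <<'E'
from h import *
a=np.load('pics/s2.npz')['image'].copy(); p=np.array([492.5,173.7,184.6]); R=Ro.from_euler('xyz',r.state()['orientation'])
def mk(f,img,x0,y0,k,h,w):
    o=cv2.resize(img[y0:y0+h,x0:x0+w],None,fx=k,fy=k,interpolation=cv2.INTER_CUBIC)
    for q,c in (([0,0,0],(255,0,0)),([0,15,8],(0,255,0)),([0,-15,8],(0,0,255)),([0,0,-76],(255,0,255))):
        u,v=proj(f,[p+R.apply(q)])[0]; cv2.circle(o,(int((u-x0)*k),int((v-y0)*k)),4,c,-1)
    return o
o=mk('s2',a,80,60,4,150,100)
b=mk('w2',np.load('pics/w2.npz')['image'],140,150,1.36,200,294)
o=cv2.copyMakeBorder(o,0,0,0,0,0)
b=cv2.copyMakeBorder(b,0,600-b.shape[0],0,0,cv2.BORDER_CONSTANT)
cv2.imwrite('pics/z2.png',np.hstack([o,b])[:,:800,::-1])
E
```

```text
(no output)
```

View pics/z2.png

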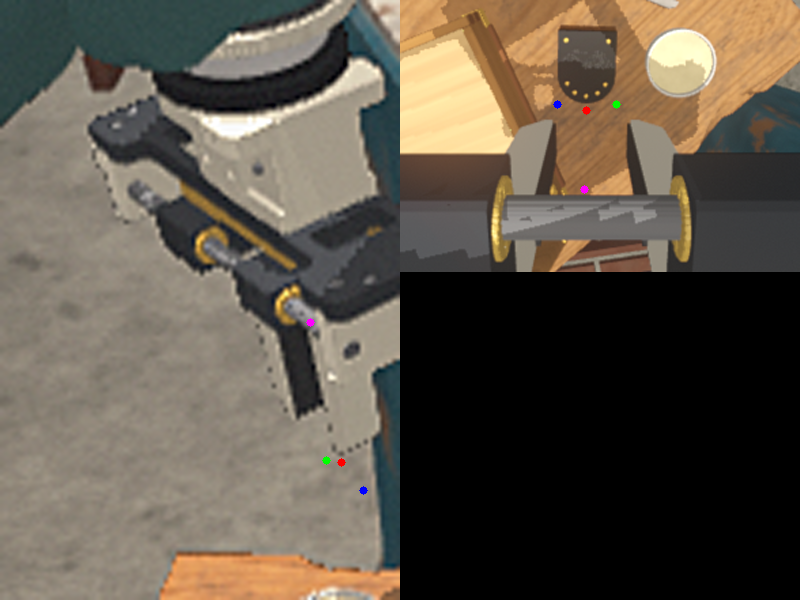

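```bash
python3 - <<'E'
from h import *
def P(f):
    c=np.load('pics/'+f+'.npz');return c['K']@np.hstack([cv2.Rodrigues(c['rvec'])[0],c['tvec'].reshape(3,1)])
p=np.array([492.5,173.7,184.6]); R=Ro.from_euler('xyz',r.state()['orientation'])
for s,w in (((297,415),(632,122)),((322,405),(632,122)),((340,452),(555,122)),((340,452),(540,122))):
    a=np.array([80+s[0]/4,60+s[1]/4]);b=np.array([140+(w[0]-400)/1.36,150+w[1]/1.36])
    X=cv2.triangulatePoints(P('s2'),P('w2'),a,b).ravel();X=X[:3]/X[3];print(X.round(1),R.inv().apply(X-p).round(1),proj('s2',[X])[0]-a,proj('w2',[X])[0]-b)
# tool frame camera
c=np.load('pics/w2.npz');print(R.inv().apply(-cv2.Rodrigues(c['rvec'])[0].T@c['tvec'].ravel()-p))
E
```

```text
[493.3 195.3 203.2] [  4.7  21.1 -18.5] [ 0.54817557 -0.43059746] [ 0.96263587 -5.76075185]
[502.2 191.8 202. ] [ -4.8  20.  -17.4] [-0.77058966  0.58609722] [-1.36738434  7.99462801]
[484.2 161.8 202. ] [  4.8 -13.6 -17.4] [ 0.62979136 -0.52900912] [ 0.9754683  -6.61182438]
[480.  156.7 207.1] [  7.6 -19.6 -22.6] [ 0.73809652 -0.62842069] [ 1.14325088 -7.95041936]
[  69.47778274    1.78833247 -195.76154621]
```

The actual fingertips are about 26 mm higher than documented relative to the reported TCP, so the fingers closed above the heel. I'll go lower and watch the force.

```bash
python3 -m handwheel '[[0,0,0.02,0,0,0,0.062],[0,0,0.05,0,0,0,0.062],[0,0,0.05,0,0,0,0.062],[0,0,0.05,0,0,0,0.062],[0,0,0.014,0,0,0,0.062]]' 35
python3 -m handwheel '[[0,0,0.006,0,0,0,0.062],[0,0,0,0,0,0,0.05],[0,0,0,0,0,0,0.03],[0,0,0,0,0,0,0.03],[0,0,0,0,0,0,0.03]]'
```

```text
t: 3.8
position: [489.7, 172.9, -6.6]
orientation: [-3.138, -0.007, 2.881]
ft_force: [-0.4, -0.0, 0.6]
grip_width: 0.664
grip_force: 0.0
t: 4.42
position: [493.7, 174.1, -5.9]
orientation: [3.141, 0.002, 2.881]
ft_force: [-1.6, -0.2, 7.6]
grip_width: 0.536
grip_force: 34.8
```

```bash
python3 - <<'E'
s=open('h.py').read().split('def to(')[0]+'''L=np.array([0,0,-18.])
def to(*wps):
    """fingertip waypoints (x,y,z,yawdeg,tiltdeg): shift in axes before turn / after turn (mm), turn (deg)"""
    s=r.state(); p=s['position']; R=Ro.from_euler('xyz',s['orientation'])
    for w in wps:
        Rt=Ro.from_euler('z',w[3],degrees=True)*Ro.from_euler('x',180,degrees=True)*Ro.from_euler('y',w[4],degrees=True)
        q=np.array(w[:3])-Rt.apply(L)
        print('turn',(R.inv()*Rt).as_rotvec(degrees=True).round(1),'| shift before',R.inv().apply(q-p).round(1),'| shift after turn',Rt.inv().apply(q-p).round(1)); p=q; R=Rt
'''
open('h.py','w').write(s)
E
python3 -m handwheel '[[0,0,0,0,0,0,0.062],[0,0,0,0,0,0,0.062],[0,0,-0.03,0,0,0,0.062],[0,0,-0.05,0,0,0,0.062]]' 45
python3 - <<'E'
from h import *
to((496,172,70,165,0),(496,172,70,165,-20),(496,172,12,165,-20),(496,172,110,165,-20),(*cw(5,77),110,187,-20),(*cw(38,77),80,187,-20),(*cw(38,77),20,187,-20))
E
```

```text
t: 4.92
position: [491.8, 173.5, 72.2]
orientation: [-3.14, -0.003, 2.881]
ft_force: [0.9, 0.5, 0.4]
grip_width: 0.666
grip_force: 0.0
turn [-0.1 -0.2  0. ] | shift before [-4.5 -0.4 20.2] | shift after turn [-4.5 -0.4 20.2]
turn [  0. -20.   0.] | shift before [-6.2  0.  -1.1] | shift after turn [-6.2  0.   1.1]
turn [0. 0. 0.] | shift before [19.8 -0.  54.5] | shift after turn [19.8 -0.  54.5]
turn [0. 0. 0.] | shift before [-33.5   0.  -92.1] | shift after turn [-33.5   0.  -92.1]
turn [ -7.5   0.  -20.7] | shift before [ -80.1 -106.2   29.2] | shift after turn [ -36.9 -130.4   13.4]
turn [0. 0. 0.] | shift before [-20.7  -0.1  39.5] | shift after turn [-20.7  -0.1  39.5]
turn [0. 0. 0.] | shift before [20.5 -0.  56.4] | shift after turn [20.5 -0.  56.4]
```

```bash
python3 -m handwheel '[[-0.0107,0,0.019,0,0,0,0.062],[0,0,0,0,-10,0,0.062],[0,0,0,0,-10,0,0.062],[0.010,0,0.0275,0,0,0,0.062],[0.010,0,0.027,0,0,0,0.062]]' 45
python3 -m handwheel '[[0,0,0,0,0,0,0.062],[0,0,0,0,0,0,0.04],[0,0,0,0,0,0,0.03],[0,0,0,0,0,0,0.03]]'
python3 -m handwheel '[[-0.0168,0,-0.046,0,0,0,0.03],[-0.0168,0,-0.046,0,0,0,0.03],[0,0,0,0,0,0,0.03]]'
python3 - <<'E'
from h import *
to((*cw(5,77),110,187,-20),(*cw(38,77),80,187,-20),(*cw(38,77),20,187,-20))
c=snap('wrist','w3.png')
E
```

```text
t: 5.55
position: [502.6, 171.4, -5.4]
orientation: [3.141, 0.35, 2.881]
ft_force: [-0.2, 0.5, 0.3]
grip_width: 0.67
grip_force: 0.0
t: 6.05
position: [503.8, 171.3, -3.1]
orientation: [3.141, 0.351, 2.88]
ft_force: [-0.9, -1.0, 6.3]
grip_width: 0.534
grip_force: 44.8
t: 6.42
position: [504.9, 171.8, 98.3]
orientation: [3.137, 0.354, 2.879]
ft_force: [-0.2, 0.3, -1.2]
grip_width: 0.536
grip_force: 44.8
turn [ -7.3   0.3 -20.7] | shift before [ -75.9 -108.4   33.2] | shift after turn [ -32.2 -131.4   17.3]
turn [0. 0. 0.] | shift before [-20.7  -0.1  39.5] | shift after turn [-20.7  -0.1  39.5]
turn [0. 0. 0.] | shift before [20.5 -0.  56.4] | shift after turn [20.5 -0.  56.4]
```

```bash
python3 - <<'E'
from h import *
from scipy.optimize import least_squares
T=lambda L:[(160+u/4,180+v/4) for u,v in L]
S=lambda L:[(150+u/3.45,180+v/3.45) for u,v in L]
obs=[('top0',T([(277,405),(752,355)]),[(-102,133,52),(-102,-133,52)]),
('top0',T([(285,395),(742,348)]),[(-94,125,52),(-94,-125,52)]),
('scene0',S([(148,290),(608,455),(332,68),(742,190)]),[(-102,133,52),(-102,-133,52),(102,133,52),(102,-133,52)])]
def res(p):
    c,s=np.cos(p[2]),np.sin(p[2]); o=[]
    for f,px,m in obs:
        W=[(p[0]+c*x-s*y,p[1]+s*x+c*y,z) for x,y,z in m]; o.append((proj(f,W)-px).ravel())
    return np.concatenate(o)
s=least_squares(res,[555,-32,.12],loss='soft_l1');print(s.x,s.fun.reshape(-1,2).round(1).tolist())
E
```

```text
[ 5.54960256e+02 -3.23674626e+01  1.13639581e-01] [[-3.2, 2.1], [3.9, 1.9], [-1.7, 0.4], [2.1, 0.2], [0.2, -1.8], [0.5, -0.3], [-0.4, -3.2], [1.2, -1.3]]
```

```bash
sed -i 's/^C=.*/C=np.array([555,-32.4]); PSI=0.114/' h.py; python3 -m handwheel '[[0,0,0,-3.7,0,-10.2,0.03],[0,0,0,-3.7,0,-10.2,0.03]]'
python3 - <<'E'
from h import *
to((*cw(5,72),110,186.5,-20),(*cw(38,72),80,186.5,-20),(*cw(38,72),21,186.5,-20))
E
```

```text
t: 6.72
position: [502.5, 171.3, 92.1]
orientation: [-3.141, 0.348, -3.021]
ft_force: [0.3, 0.5, -1.0]
grip_width: 0.533
grip_force: 44.8
turn [ 0.1 -0.1  0.4] | shift before [ -37.2 -136.6   12.5] | shift after turn [ -38.2 -136.3   12.8]
turn [0. 0. 0.] | shift before [-20.7   0.   39.5] | shift after turn [-20.7   0.   39.5]
turn [0. 0. 0.] | shift before [20.2 -0.  55.4] | shift after turn [20.2 -0.  55.4]
```

```bash
python3 -m handwheel '[[-0.0125,-0.0455,0.004,0,0,0,0.03],[-0.0125,-0.0455,0.004,0,0,0,0.03],[-0.0125,-0.0455,0.005,0,0,0.4,0.03],[-0.010,0,0.02,0,0,0,0.03],[-0.0107,0,0.0195,0,0,0,0.03]]'
python3 -m handwheel '[[0.01,0,0.027,0,0,0,0.03],[0.006,0,0.017,0,0,0,0.03],[0.004,0,0.0095,0,0,0,0.03],[0,0,0,0,0,0,0.03]]'
python3 - <<'E'
from h import *
to((*cw(38,72),21,186.5,-20)); snap('top','t4.png'); snap('scene','s4.png')
E
```

```text
t: 7.35
position: [590.8, 42.7, 62.3]
orientation: [3.139, 0.347, -3.037]
ft_force: [-1.2, -0.2, -0.8]
grip_width: 0.53
grip_force: 44.8
t: 7.85
position: [590.1, 43.7, 6.8]
orientation: [3.139, 0.348, -3.035]
ft_force: [0.5, -0.2, -0.8]
grip_width: 0.536
grip_force: 44.8
turn [-0.  -0.  -0.4] | shift before [0.3 0.4 2.7] | shift after turn [0.3 0.4 2.7]
```

```bash
python3 -m handwheel '[[0.0006,0,0.0018,0,0,0,0.03],[0,0,0,0,0,0,0.058],[0,0,0,0,0,0,0.058],[-0.015,0,-0.045,0,0,0,0.058],[-0.0,0,-0.06,0,0,0,0.058]]'
python3 -m handwheel '[[0.02,0,-0.04,0,0,0,0.058],[0.0,-0.04,-0.02,0,0,0,0.058]]'
python3 - <<'E'
from h import *
snap('wrist','w5.png'); snap('top','t5.png'); s=snap('scene','s5.png')['image']; print(r.state()['position'])
o=np.hstack([cv2.resize(np.load('pics/w5.npz')['image'],(400,300)),cv2.resize(s[160:310,150:350],(400,300))])
t=np.load('pics/t5.npz')['image'][170:300,160:360]
o=np.vstack([o,np.hstack([cv2.resize(t,(461,300)),np.zeros((300,339,3),np.uint8)])]); cv2.imwrite('pics/m5.png',o[:,:,::-1])
E
```

```text
t: 8.57
position: [568.3, 41.2, 109.5]
orientation: [3.139, 0.347, -3.035]
ft_force: [1.2, -0.2, 0.8]
grip_width: 0.624
grip_force: 0.0
t: 8.82
position: [533.3, -1.9, 161.2]
orientation: [3.14, 0.352, -3.032]
ft_force: [1.2, -0.0, -1.0]
grip_width: 0.624
grip_force: 0.0
[534.28267541  -4.17625388 160.02062597]
```

View pics/m5.png

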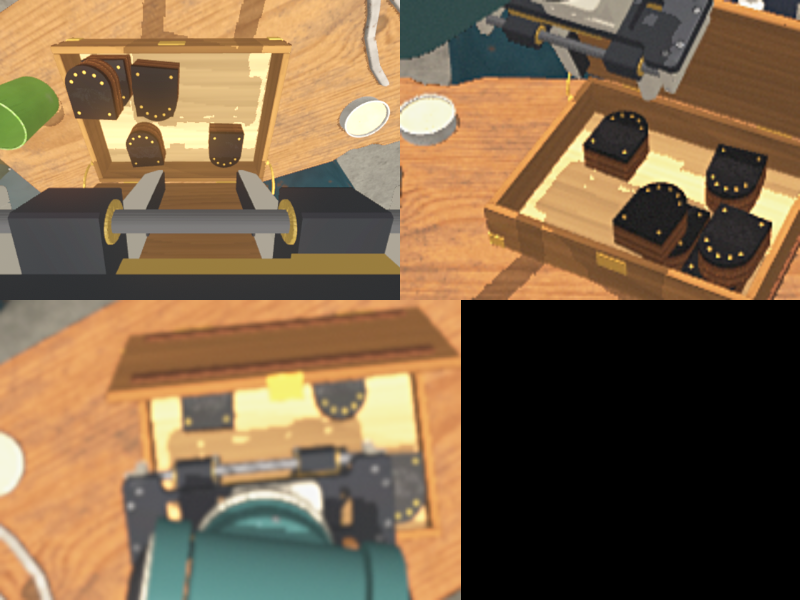

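f stands flat at the back left, at (227,145) in the wrist tile, with plenty of floor between it and c at (146,145). The two stacks are unchanged at the front right.

```bash
python3 - <<'E'
from h import *
def cc(P): 
    d=np.array(P)[:,:2]-C; c,s=np.cos(PSI),np.sin(PSI); return np.c_[d@[c,s],d@[-s,c]].round(1).tolist()
k=lambda L:[(1.4*u,1.4*v) for u,v in L]
print('f',cc(back('w5',k([(209,124),(243,123),(226,156)]),40)))
print('c',cc(back('w5',k([(127,150),(163,150),(145,122)]),40)))
print('rim outer FL? front corners',cc(back('w5',k([(55,45),(290,43)]),52)))
print('d',cc(back('w5',k([(66,114),(117,118),(88,60)]),72)))
print('a',cc(back('w5',k([(133,117),(178,119),(134,64),(179,64)]),40)))
k=lambda L:[(160+200*u/461,170+130*(v-300)/300) for u,v in L]
print('f top',cc(back('t5',k([(183,429),(231,429)]),40)))
print('c top',cc(back('t5',k([(315,390),(365,390),(340,420)]),40)))
E
```

```text
f [[1.0, 45.6], [-0.4, 93.3], [57.6, 73.1]]
c [[45.6, -78.5], [45.7, -23.7], [-2.5, -43.9]]
rim outer FL? front corners [[-103.7, -124.5], [-104.9, 130.9]]
d [[-30.9, -128.4], [-25.3, -68.2], [-92.8, -83.5]]
a [[-10.3, -59.3], [-7.0, 2.5], [-80.6, -45.5], [-80.4, 8.2]]
f top [[16.7, 94.8], [12.2, 50.2]]
c top [[40.7, -31.4], [36.0, -78.0], [10.4, -51.7]]
```

```bash
python3 - <<'E'
from h import *
to((*cw(15,-2),100,186.5,-20),(*cw(46,-2),65,186.5,-20),(*cw(46,-2),17,186.5,-20),(*cw(46,-44),17,186.5,-20),(*cw(46,-40),17,186.5,-20),(*cw(10,-40),130,186.5,-20))
E
```

```text
turn [-0.1  0.1 -0.5] | shift before [-10.  -32.2  85.5] | shift after turn [ -9.9 -32.4  85.5]
turn [0. 0. 0.] | shift before [-17.2   0.   43.5] | shift after turn [-17.2   0.   43.5]
turn [0. 0. 0.] | shift before [16.4 -0.  45.1] | shift after turn [16.4 -0.  45.1]
turn [0. 0. 0.] | shift before [ -0. -42.   0.] | shift after turn [ -0. -42.   0.]
turn [0. 0. 0.] | shift before [ 0.  4. -0.] | shift after turn [ 0.  4. -0.]
turn [0. 0. 0.] | shift before [  -4.8   -0.  -118.5] | shift after turn [  -4.8   -0.  -118.5]
```

```bash
python3 -m handwheel '[[-0.005,-0.016,0.043,0,0,0,0],[-0.005,-0.016,0.042,0,0,-0.5,0],[-0.017,0,0.043,0,0,0,0],[0.008,0,0.022,0,0,0,0],[0.0084,0,0.023,0,0,0,0]]'
python3 -m handwheel '[[0,-0.01,0,0,0,0,0],[0,-0.012,0,0,0,0,0],[0,-0.010,0,0,0,0,0],[0,-0.010,0,0,0,0,0],[0,0,0,0,0,0,0]]'
python3 -m handwheel '[[0,0.005,0,0,0,0,0],[0,0,-0.06,0,0,0,0.0],[0.0,0,-0.06,0,0,0,0.058],[0.045,0,-0.01,0,0,0,0.058]]'
python3 - <<'E'
from h import *
snap('wrist','w6.png');snap('scene','s6.png')
to((493,-57.5,110,178,-20),(493,-57.5,52,178,-20),(493,-57.5,125,178,-20))
E
```

```text
t: 9.6
position: [605.8, -26.1, -2.8]
orientation: [-3.141, 0.347, -3.025]
ft_force: [0.2, -0.4, 0.1]
grip_width: 0.131
grip_force: 0.0
t: 10.22
position: [611.2, -69.7, -0.0]
orientation: [-3.14, 0.35, -3.027]
ft_force: [0.2, -0.5, -0.7]
grip_width: 0.004
grip_force: 0.0
t: 10.72
position: [525.8, -73.5, 111.8]
orientation: [-3.138, 0.356, -3.023]
ft_force: [-0.2, -0.2, -0.1]
grip_width: 0.172
grip_force: 0.0
turn [2.9 0.1 8.1] | shift before [24.3 18.2  5.7] | shift after turn [26.6 14.9  4.9]
turn [0. 0. 0.] | shift before [19.8 -0.  54.5] | shift after turn [19.8 -0.  54.5]
turn [0. 0. 0.] | shift before [-25.    0.  -68.6] | shift after turn [-25.    0.  -68.6]
```

```bash
cat >> h.py <<'E'
def cc(P):
    d=np.array(P)[:,:2]-C; c,s=np.cos(PSI),np.sin(PSI); return np.c_[d@[c,s],d@[-s,c]].round(1)
def dark(f,th=42,amin=150):
    im=np.load('pics/'+f+'.npz')['image']; m=(im.max(2)<th).astype(np.uint8); m=cv2.morphologyEx(m,cv2.MORPH_CLOSE,np.ones((3,3)))
    q=proj(f,[(*cw(x,y),40) for x,y in((-94,125),(-94,-125),(94,-125),(94,125))]).astype(np.int32)
    roi=np.zeros_like(m); cv2.fillConvexPoly(roi,cv2.convexHull(q),1); m*=roi
    n,l,st,ce=cv2.connectedComponentsWithStats(m)
    for i in range(1,n):
        if st[i,4]>amin:
            pts=np.argwhere(l==i)[:,::-1]; rr=cv2.minAreaRect(cc(back(f,pts,40)).astype(np.float32)); print(f,st[i].tolist(),'case z40',cc(back(f,[ce[i]],40))[0],'z72',cc(back(f,[ce[i]],72))[0],'rect40',np.round(rr[0]),np.round(rr[1]),round(rr[2]))
E
python3 - <<'E'
from h import *
dark('s5');dark('s6');dark('w6')
E
```

```text
s5 [242, 216, 32, 26, 355] case z40 [40.6 70.3] z72 [12.  53.8] rect40 [45. 70.] [51. 67.] 88
s5 [304, 232, 30, 28, 432] case z40 [ 43.2 -54.7] z72 [ 14.5 -65.8] rect40 [ 42. -54.] [67. 50.] 6
s5 [257, 252, 79, 47, 1476] case z40 [-39.1 -40.1] z72 [-64.1 -51.7] rect40 [-42. -44.] [131.  88.] 86
s6 [242, 226, 27, 15, 165] case z40 [21.4 70.4] z72 [-6.2 53.9] rect40 [24. 71.] [26. 50.] 1
s6 [313, 238, 35, 26, 424] case z40 [ 43.  -87.4] z72 [ 14.5 -97. ] rect40 [ 46. -87.] [65. 65.] 38
s6 [257, 252, 79, 47, 1741] case z40 [-37.3 -46.3] z72 [-62.4 -57.7] rect40 [-42. -44.] [132.  88.] 87
w6 [186, 133, 51, 31, 182] case z40 [-68.9 -87.1] z72 [-82.7 -79.9] rect40 [-68. -88.] [43. 11.] 57
w6 [276, 134, 52, 8, 158] case z40 [-73.1 -22.8] z72 [-86.3 -24.8] rect40 [-72. -21.] [39.  5.] 85
```

```bash
python3 -m handwheel '[[0.0133,0.0075,0.0025,1.45,0,4.05,0.058],[0.0133,0.0075,0.0025,1.45,0,4.05,0.058],[0.0075,0,0.02,0,0,0,0.058],[0.0075,0,0.02,0,0,0,0.058],[0,0,0,0,0,0,0.058]]'
python3 - <<'E'
from h import *
to((493,-57.5,110,178,-20),(493,-57.5,52,178,-20))
a=np.load('pics/s6.npz')['image'][238:264,313:348]; m=a.max(2)<42; pts=np.argwhere(m)[:,::-1]+[313,238]
P=cc(back('s6',pts,40)); print(P.min(0),P.max(0)); h=cv2.convexHull(P.astype(np.float32))[:,0]; print(h.round().tolist())
E
```

```text
t: 11.45
position: [498.7, -59.9, 48.2]
orientation: [3.141, 0.346, 3.107]
ft_force: [0.3, 1.0, 0.3]
grip_width: 0.623
grip_force: 0.0
turn [ 0.  -0.2  0. ] | shift before [-15.6   2.2 -42.1] | shift after turn [-15.7   2.2 -42.1]
turn [0. 0. 0.] | shift before [19.8 -0.  54.5] | shift after turn [19.8 -0.  54.5]
[  -1.1 -109.6] [ 79.2 -43.6]
[[79.0, -103.0], [79.0, -94.0], [77.0, -85.0], [75.0, -73.0], [74.0, -71.0], [72.0, -68.0], [49.0, -44.0], [-1.0, -65.0], [13.0, -96.0], [14.0, -99.0], [20.0, -105.0], [24.0, -107.0], [27.0, -108.0], [33.0, -110.0], [44.0, -110.0], [74.0, -104.0]]
```

```bash
python3 -m handwheel '[[0.0022,0.002,0.006,0,0,0,0.058],[0.002,0,0.0064,0,0,0,0.058],[0,0,0,0,0,0,0.045],[0,0,0,0,0,0,0.03],[0,0,0,0,0,0,0.03]]'
python3 - <<'E'
from h import *
s=r.state();print(s['position'],s['ft_force'],s['grip_width']*93,s['grip_force'])
to((493,-57.5,130,178,-20),(*cw(5,-4),125,186.5,-20),(*cw(38,-4),85,186.5,-20),(*cw(38,-4),21,186.5,-20))
E
```

```text
t: 12.08
position: [499.8, -58.6, 36.9]
orientation: [-3.141, 0.349, 3.107]
ft_force: [0.3, -0.3, -1.4]
grip_width: 0.536
grip_force: 44.4
[499.79940854 -58.62602653  36.85198299] [ 0.26895166 -0.34987456 -1.387475  ] 49.88122125781123 44.436689405702055
turn [-0.  0.  0.] | shift before [-25.4   0.9 -71.9] | shift after turn [-25.4   0.9 -71.9]
turn [-2.9  0.  -8. ] | shift before [-60.8  24.9  27.5] | shift after turn [-63.6  14.8  28.5]
turn [0. 0. 0.] | shift before [-17.3   0.   48.9] | shift after turn [-17.3   0.   48.9]
turn [0. 0. 0.] | shift before [21.9 -0.  60.1] | shift after turn [21.9 -0.  60.1]
```

```bash
python3 -m handwheel '[[-0.0125,0,-0.036,0,0,0,0.03],[-0.0125,0,-0.036,0,0,0,0.03],[0,0,0,-2.9,0,-8,0.03],[-0.0317,0.0075,0.014,0,0,0,0.03],[-0.0317,0.0075,0.014,0,0,0,0.03]]'
python3 -m handwheel '[[-0.0085,0,0.0245,0,0,0,0.03],[-0.0085,0,0.0245,0,0,0,0.03],[0,0,0,0,0,0,0.03]]'
python3 - <<'E'
from h import *
to((*cw(38,-4),21,186.5,-20)); snap('scene','s7.png'); print(r.state()['position'])
E
```

```text
t: 12.7
position: [566.7, -35.8, 108.8]
orientation: [-3.141, 0.35, -3.028]
ft_force: [-0.2, 0.4, -1.8]
grip_width: 0.533
grip_force: 44.4
t: 13.08
position: [597.7, -31.8, 66.2]
orientation: [3.141, 0.346, -3.027]
ft_force: [-0.8, -0.3, -0.5]
grip_width: 0.535
grip_force: 44.4
turn [ 0.  -0.2  0. ] | shift before [19.5  0.2 59. ] | shift after turn [19.7  0.3 58.9]
[597.77201965 -31.95175702  67.51621585]
```

Then e: go to its grip pose (vertical tool, since it goes in the front).

```bash
python3 -m handwheel '[[0.0095,0,0.028,0,0,0,0.03],[0.006,0,0.018,0,0,0,0.03],[0.0037,0,0.0115,0,0,0,0.03],[0,0,0,0,0,0,0.03]]'
python3 -m handwheel '[[0,0,0,0,0,0,0.059],[0,0,0,0,0,0,0.059],[-0.015,0,-0.045,0,0,0,0.059],[0,0,-0.06,0,0,0,0.059],[0.03,0,-0.05,0,0,0,0.059]]'
python3 - <<'E'
from h import *
snap('scene','s8.png');snap('wrist','w8.png');print(r.state()['position']); dark('s8')
a=np.load('pics/w8.npz')['image'][:260];b=np.load('pics/s8.npz')['image'][180:310,180:380]
cv2.imwrite('pics/m8.png',np.vstack([cv2.resize(a,(600,279)),cv2.resize(b,(493,320)).copy() if 0 else cv2.copyMakeBorder(cv2.resize(b,(492,320)),0,0,0,108,cv2.BORDER_CONSTANT)])[:,:,::-1])
to((510,-130,130,184,0),(510,-130,54,184,0))
E
```

```text
t: 13.62
position: [599.4, -31.9, 7.0]
orientation: [-3.141, 0.348, -3.028]
ft_force: [0.0, -0.5, -0.6]
grip_width: 0.539
grip_force: 44.4
t: 14.25
position: [533.4, -39.5, 151.4]
orientation: [-3.14, 0.352, -3.027]
ft_force: [-0.1, -1.2, 0.7]
grip_width: 0.63
grip_force: 0.0
[532.63495197 -39.97885818 154.5257652 ]
s8 [242, 216, 32, 25, 351] case z40 [41.3 69.8] z72 [12.7 53.2] rect40 [45. 71.] [51. 67.] 88
s8 [277, 226, 31, 27, 507] case z40 [42.2 -4.8] z72 [ 13.6 -18.1] rect40 [45. -4.] [67. 50.] 3
s8 [319, 236, 29, 28, 470] case z40 [ 44.7 -85.7] z72 [ 16.  -95.4] rect40 [ 44. -85.] [67. 49.] 9
s8 [271, 258, 65, 41, 1531] case z40 [-41.3 -57.5] z72 [-66.2 -68.4] rect40 [-43. -57.] [ 88. 107.] 0
turn [ 0.3 20.5  2.5] | shift before [ 45.6 -86.7  28.6] | shift after turn [ 28.9 -88.2  42.5]
turn [0. 0. 0.] | shift before [ 0. -0. 76.] | shift after turn [ 0. -0. 76.]
```

View pics/m8.png

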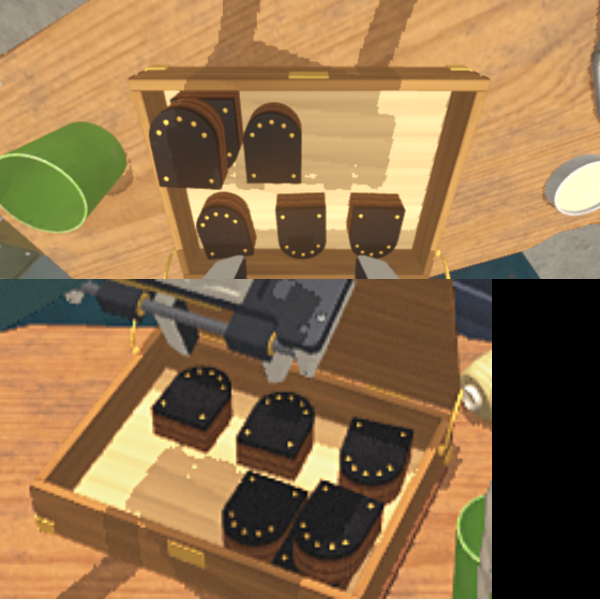

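The wrist tile shows the back row of three flat and separate at (225,225), (301,225) and (375,225). a is at (272,145) and e sits on b at (188,148). e comes next, and I'll refine its position first.

```bash
python3 - <<'E'
from h import *
k=lambda L:[(u*560/600,v*260/279) for u,v in L]
P=back('w8',k([(160,187),(223,188),(187,105),(150,135),(219,140)]),72);print(P,cc(P).tolist())
P=back('w8',k([(244,183),(302,183),(273,103)]),40);print(cc(P).tolist())
to((521,-130,130,183,0),(521,-130,56,183,0))
E
```

```text
[[ 544.  -153.4   72. ]
 [ 538.9 -102.4   72. ]
 [ 475.1 -126.    72. ]
 [ 500.3 -155.    72. ]
 [ 498.2 -104.5   72. ]] [[-24.7, -119.0], [-24.0, -67.7], [-90.0, -83.9], [-68.3, -115.6], [-64.6, -65.2]]
[[-11.2, -56.4], [-11.3, -3.1], [-82.6, -26.4]]
turn [ 0.4 20.5  3.5] | shift before [ 35.4 -88.   32.5] | shift after turn [ 16.3 -89.3  42.5]
turn [0. 0. 0.] | shift before [ 0. -0. 74.] | shift after turn [ 0. -0. 74.]
```

```bash
python3 -m handwheel '[[0,0,0,0.15,10.25,1,0.062],[0,0,0,0.15,10.25,1,0.062],[0.008,-0.044,0.01,0,0,0,0.062],[0.008,-0.044,0.01,0,0,0,0.062],[0,0,0.03,0,0,0,0.062]]'
python3 - <<'E'
from h import *
print(r.state()['position']); to((521,-128.5,56,184.5,0))
E
```

```text
t: 14.98
position: [524.4, -130.9, 98.1]
orientation: [-3.141, -0.007, -3.065]
ft_force: [-0.0, 0.5, -0.1]
grip_width: 0.669
grip_force: 0.0
[ 524.41364137 -130.89443192   98.06402976]
turn [-0.  -0.4 -0.1] | shift before [ 2.8  2.7 60.1] | shift after turn [ 3.2  2.7 60.1]
```

```bash
python3 -m handwheel '[[0.003,0.0027,0.03,0,0,0,0.062],[0,0,0.022,0,0,0,0.062],[0,0,0.006,0,0,0,0.062],[0,0,0.002,0,0,0,0.062],[0,0,0,0,0,0,0.062]]'
python3 -m handwheel '[[0,0,0,0,0,0,0.045],[0,0,0,0,0,0,0.03],[0,0,0,0,0,0,0.03]]'
python3 -m handwheel '[[0,0,-0.02,0,0,0,0.03],[0,0,-0.05,0,0,0,0.03],[0,0,0,0,0,0,0.03]]'
python3 - <<'E'
from h import *
print(r.state()['grip_width']*93); to((*cw(-44,56),125,186.5,0),(*cw(-44,56),26,186.5,0))
E
```

```text
t: 15.6
position: [520.4, -126.1, 38.9]
orientation: [-3.142, -0.008, -3.063]
ft_force: [0.8, -0.0, -0.8]
grip_width: 0.669
grip_force: 0.0
t: 15.98
position: [520.3, -126.2, 38.8]
orientation: [-3.142, -0.008, -3.063]
ft_force: [-1.0, -0.9, 4.8]
grip_width: 0.538
grip_force: 45.0
t: 16.35
position: [522.3, -126.5, 113.2]
orientation: [-3.14, -0.003, -3.063]
ft_force: [-0.4, -0.4, -0.1]
grip_width: 0.534
grip_force: 45.0
49.6895786493615
turn [-0.1 -0.2 -2. ] | shift before [  5.9 145.6   5.9] | shift after turn [  0.9 145.8   6.2]
turn [0. 0. 0.] | shift before [-0. -0. 99.] | shift after turn [-0. -0. 99.]
```

```bash
python3 -m handwheel '[[0,0,0,0,0,-2,0.03],[-0.0024,0.0486,0.002,0,0,0,0.03],[-0.0024,0.0486,0.002,0,0,0,0.03],[-0.0024,0.0486,0.002,0,0,0,0.03],[0,0,0.04,0,0,0,0.03]]'
python3 -m handwheel '[[0,0,0.03,0,0,0,0.03],[0,0,0.02,0,0,0,0.03],[0,0,0,0,0,0,0.03]]'
python3 - <<'E'
from h import *
print(r.state()['position']);to((*cw(-36,56),25,186.5,0))
E
```

```text
t: 16.98
position: [511.4, 22.2, 63.1]
orientation: [3.141, -0.006, -3.023]
ft_force: [0.4, -0.3, -1.2]
grip_width: 0.534
grip_force: 45.0
t: 17.35
position: [509.3, 19.5, 10.7]
orientation: [3.141, -0.012, -3.027]
ft_force: [0.8, -0.0, -0.7]
grip_width: 0.532
grip_force: 45.0
[509.31776111  19.52669159  10.65862628]
turn [ 0.1 -0.7  0. ] | shift before [-3.5 -0.8  3.6] | shift after turn [-3.5 -0.8  3.7]
```

```bash
python3 -m handwheel '[[-0.003,0,0.0035,0,0,0,0.03],[0,0,0,0,0,0,0.03],[0,0,0,0,0,0,0.06],[0,0,0,0,0,0,0.06]]'
python3 -m handwheel '[[0,0,-0.05,0,0,0,0.06],[0,0,-0.06,0,0,0,0.06],[0.06,0,-0.01,0,0,0,0.03],[0.06,0,0,0,0,0,0],[0.03,0,0,0,0,0,0]]'
python3 - <<'E'
from h import *
print(r.state()['position']); s=snap('scene','s9.png')['image']; t=snap('top','t9.png')['image']; snap('wrist','w9.png')
dark('s9')
o=np.vstack([cv2.resize(s[150:310,150:390],(450,300)),cv2.resize(t[160:290,160:355],(450,300))]); w=cv2.resize(np.load('pics/w9.npz')['image'],(350,262)); o=np.hstack([o,cv2.copyMakeBorder(w,0,338,0,0,cv2.BORDER_CONSTANT)])
cv2.imwrite('pics/m9.png',o[:,:,::-1])
E
```

```text
t: 17.85
position: [513.5, 19.9, 9.1]
orientation: [3.141, -0.008, -3.028]
ft_force: [-0.1, 0.2, -0.2]
grip_width: 0.641
grip_force: 0.0
t: 18.48
position: [363.5, 2.8, 130.2]
orientation: [3.141, -0.007, -3.028]
ft_force: [0.7, -0.1, 1.2]
grip_width: 0.371
grip_force: 0.0
[363.45888122   2.83213664 130.24930916]
s9 [252, 216, 22, 25, 203] case z40 [49.3 65.1] z72 [20.4 48.8] rect40 [44. 64.] [69. 41.] 21
s9 [277, 226, 31, 27, 343] case z40 [45.5 -4.3] z72 [ 16.8 -17.6] rect40 [45. -4.] [67. 50.] 2
s9 [320, 236, 28, 18, 200] case z40 [ 65.5 -83.2] z72 [ 36. -93.] rect40 [ 60. -82.] [33. 49.] 8
s9 [229, 247, 34, 27, 267] case z40 [-54.8  51.3] z72 [-79.2  35.5] rect40 [-50.  53.] [43. 65.] 90
s9 [319, 250, 25, 14, 192] case z40 [ 25.3 -87.9] z72 [ -2.6 -97.5] rect40 [ 25. -89.] [29. 48.] 12
s9 [271, 258, 54, 47, 517] case z40 [-51.1 -56.8] z72 [-75.6 -67.7] rect40 [-51. -57.] [104.  72.] 89
```

All six heels read as flat at floor height (tops at z = 40). Next is the lid: go over its edge, drop behind it, and pull it down along its arc.

```bash
python3 - <<'E'
from h import *
pts=[(*cw(-60,20),295,186.5,0),(*cw(80,20),295,186.5,0),(*cw(80,20),240,186.5,0)]
for ph in (1.25,1.1,.95,.8,.65,.5,.35,.2,.1,0.0):
    pts.append((*cw(109.5-190*np.cos(ph)+10*np.sin(ph),20),52+190*np.sin(ph)+10*np.cos(ph),186.5,0))
to(*pts); print(back('top0',[(281,155)],0),cc(back('top0',[(281,155)],0)))
E
```

```text
turn [ 0.  -0.4 -0. ] | shift before [-123.9  -36.6 -147.1] | shift after turn [-124.8  -36.6 -146.4]
turn [0. 0. 0.] | shift before [-1.4e+02  1.0e-01  0.0e+00] | shift after turn [-1.4e+02  1.0e-01  0.0e+00]
turn [0. 0. 0.] | shift before [-0. -0. 55.] | shift after turn [-0. -0. 55.]
turn [0. 0. 0.] | shift before [20.9 -0.   4.5] | shift after turn [20.9 -0.   4.5]
turn [0. 0. 0.] | shift before [26.8 -0.   9.6] | shift after turn [26.8 -0.   9.6]
turn [0. 0. 0.] | shift before [25.1 -0.  13.5] | shift after turn [25.1 -0.  13.5]
turn [0. 0. 0.] | shift before [22.8 -0.  17.1] | shift after turn [22.8 -0.  17.1]
turn [0. 0. 0.] | shift before [20.  -0.  20.3] | shift after turn [20.  -0.  20.3]
turn [0. 0. 0.] | shift before [16.7 -0.  23.1] | shift after turn [16.7 -0.  23.1]
turn [0. 0. 0.] | shift before [13.1 -0.  25.3] | shift after turn [13.1 -0.  25.3]
turn [0. 0. 0.] | shift before [ 9.2 -0.  27. ] | shift after turn [ 9.2 -0.  27. ]
turn [0. 0. 0.] | shift before [ 3.8 -0.  18.6] | shift after turn [ 3.8 -0.  18.6]
turn [0. 0. 0.] | shift before [ 1.9 -0.  18.9] | shift after turn [ 1.9 -0.  18.9]
[[725.7 -23.9   0. ]] [[170.6 -11. ]]
```

```bash
python3 -m handwheel '[[-0.0312,-0.0092,-0.0368,0,0,0,0],[-0.0312,-0.0092,-0.0368,0,0,0,0],[-0.0312,-0.0092,-0.0368,0,0,0,0],[-0.0312,-0.0092,-0.0368,0,0,0,0],[0,0,0,0,0,0,0]]'
python3 -m handwheel '[[-0.047,0,0,0,0,0,0],[-0.047,0,0,0,0,0,0],[-0.046,0,0,0,0,0,0],[0,0,0.028,0,0,0,0],[0,0,0.027,0,0,0,0]]'
python3 -m handwheel '[[0,0,0,0,0,0,0],[0.010,0,0.002,0,0,0,0],[0.011,0,0.0025,0,0,0,0],[0.0134,0,0.0048,0,0,0,0],[0.0134,0,0.0048,0,0,0,0]]'
python3 - <<'E'
from h import *
ph=1.1; to((*cw(109.5-190*np.cos(ph)+10*np.sin(ph),20),52+190*np.sin(ph)+10*np.cos(ph),186.5,0)); snap('scene','s10.png')
E
```

```text
t: 19.25
position: [497.6, -19.6, 277.4]
orientation: [3.141, -0.007, -3.028]
ft_force: [-0.2, 0.8, -0.9]
grip_width: 0.008
grip_force: 0.0
t: 19.88
position: [633.7, -3.1, 217.1]
orientation: [3.141, -0.011, -3.027]
ft_force: [-0.8, 0.2, 0.2]
grip_width: 0.008
grip_force: 0.0
t: 20.5
position: [584.8, -9.1, 206.4]
orientation: [3.141, -0.008, -3.028]
ft_force: [1.6, -0.5, 0.3]
grip_width: 0.006
grip_force: 0.9
turn [ 0.  -0.4  0. ] | shift before [ 0.1  0.2 -1.5] | shift after turn [ 0.1  0.2 -1.5]
```

```bash
python3 -m handwheel '[[0.0125,0,0.006,0,0,0,0],[0.0126,0,0.0065,0,0,0,0],[0.0114,0,0.0085,0,0,0,0],[0.0114,0,0.0085,0,0,0,0],[0,0,0,0,0,0,0]]'
python3 -m handwheel '[[0.010,0,0.0101,0,0,0,0],[0.010,0,0.0101,0,0,0,0],[0.0084,0,0.0115,0,0,0,0],[0.0084,0,0.0115,0,0,0,0],[0,0,0,0,0,0,0]]'
python3 - <<'E'
from h import *
ph=.5; to((*cw(109.5-190*np.cos(ph)+10*np.sin(ph),20),52+190*np.sin(ph)+10*np.cos(ph),186.5,0)); snap('scene','s11.png')
E
```

```text
t: 21.18
position: [536.9, -14.4, 176.2]
orientation: [3.141, -0.01, -3.028]
ft_force: [0.6, -0.6, 0.1]
grip_width: 0.004
grip_force: 0.0
t: 21.8
position: [500.0, -18.6, 133.0]
orientation: [3.141, -0.01, -3.028]
ft_force: [0.5, -0.1, 0.5]
grip_width: 0.005
grip_force: 0.0
turn [ 0.1 -0.6  0. ] | shift before [-0.6  0.  -0.8] | shift after turn [-0.6  0.  -0.8]
```

```bash
python3 - <<'E'
from h import *
dark('s10');print('-');dark('s11')
for f in('s9','s10','s11'):
    im=np.load('pics/'+f+'.npz')['image']; y=(im[...,0]>190)&(im[...,1]>150)&(im[...,2]<90); n,l,st,ce=cv2.connectedComponentsWithStats(y.astype(np.uint8)); print(f,[(st[i].tolist()) for i in range(1,n) if st[i,4]>25])
# predicted latch/lid edge pixel at several phi
for ph in (1.25,1.1,.8,.5,0): print(ph,proj('s9',[(*cw(102-210*np.cos(ph)+k*10*np.sin(ph),y),52+210*np.sin(ph)+k*10*np.cos(ph)) for k,y in ((0,0),(0,136),(0,-136))]).round().tolist())
E
```

```text
s10 [242, 216, 32, 25, 518] case z40 [41.5 71.2] z72 [12.9 54.7] rect40 [45. 71.] [51. 67.] 88
s10 [277, 226, 31, 27, 528] case z40 [42.8 -4.2] z72 [ 14.2 -17.4] rect40 [45. -4.] [67. 50.] 2
s10 [318, 236, 30, 28, 606] case z40 [ 44.8 -84.3] z72 [ 16.1 -94. ] rect40 [ 43. -84.] [67. 49.] 8
s10 [229, 246, 34, 28, 634] case z40 [-48.7  55.7] z72 [-73.2  39.8] rect40 [-51.  56.] [66. 51.] 1
s10 [271, 258, 54, 47, 1010] case z40 [-51.2 -51.2] z72 [-75.7 -62.4] rect40 [-51. -56.] [106.  72.] 88
-
s11 [229, 246, 34, 28, 634] case z40 [-48.5  55.8] z72 [-73.   39.9] rect40 [-50.  56.] [51. 65.] 90
s11 [271, 258, 54, 47, 1371] case z40 [-51.9 -56.9] z72 [-76.3 -67.9] rect40 [-51. -56.] [105.  73.] 90
s9 [[292, 156, 19, 7, 38], [312, 162, 48, 15, 101], [332, 260, 18, 31, 42], [325, 294, 7, 16, 39], [492, 321, 19, 12, 69]]
s10 [[212, 145, 14, 6, 26], [273, 161, 16, 7, 48], [320, 175, 34, 10, 65], [195, 236, 21, 26, 69], [325, 255, 28, 54, 127], [274, 292, 20, 9, 29], [310, 305, 16, 7, 27], [492, 321, 19, 12, 65]]
s11 [[218, 199, 26, 9, 89], [298, 216, 56, 18, 75], [246, 229, 20, 17, 141], [193, 250, 13, 14, 41], [275, 292, 23, 10, 37], [325, 296, 7, 13, 35], [492, 321, 19, 12, 63]]
1.25 [[289.0, 152.0], [219.0, 133.0], [366.0, 172.0]]
1.1 [[281.0, 167.0], [211.0, 147.0], [359.0, 189.0]]
0.8 [[268.0, 202.0], [198.0, 181.0], [346.0, 226.0]]
0.5 [[259.0, 239.0], [190.0, 215.0], [336.0, 264.0]]
0 [[255.0, 288.0], [190.0, 264.0], [327.0, 315.0]]
```

The lid follows: its latch is at about (256,237), which gives an angle of about 0.5. Continuing.

```bash
python3 -m handwheel '[[0.0065,0,0.0125,0,0,0,0],[0.0065,0,0.0125,0,0,0,0],[0.0046,0,0.0135,0,0,0,0],[0.0046,0,0.0135,0,0,0,0],[0.0019,0,0.0093,0,0,0,0]]'
python3 -m handwheel '[[0.0019,0,0.0093,0,0,0,0],[0.001,0,0.008,0,0,0,0],[0.0,0,0.006,0,0,0,0],[0,0,0,0,0,0,0]]'
python3 - <<'E'
from h import *
print(r.state()['position'],r.state()['ft_force']);to((*cw(-80.5,20),62,186.5,0))
E
```

```text
t: 22.48
position: [475.9, -21.3, 71.9]
orientation: [3.141, -0.009, -3.028]
ft_force: [-0.4, 0.3, 0.5]
grip_width: 0.003
grip_force: 0.5
t: 22.98
position: [473.3, -21.6, 49.4]
orientation: [3.141, -0.009, -3.028]
ft_force: [-0.4, 0.1, 0.5]
grip_width: 0.003
grip_force: 0.0
[473.28442991 -21.61877218  49.36766772] [-0.37713261  0.13110561  0.51126591]
turn [ 0.  -0.5  0. ] | shift before [ 0.5 -0.   5.4] | shift after turn [ 0.5 -0.   5.4]
```

```bash
for i in 1; do python3 -m handwheel '[[0,0,0.003,0,0,0,0],[0,0,0.002,0,0,0,0],[0,0,0.001,0,0,0,0],[0,0,0,0,0,0,0]]'; python3 -m handwheel '[[0,0,0.001,0,0,0,0],[0,0,0,0,0,0,0]]'; done
```

```text
t: 23.48
position: [473.3, -21.6, 43.7]
orientation: [3.141, -0.009, -3.028]
ft_force: [0.1, 0.5, 0.2]
grip_width: 0.005
grip_force: 0.0
t: 23.72
position: [473.3, -21.6, 42.8]
orientation: [3.141, -0.009, -3.028]
ft_force: [-0.3, -0.2, 0.3]
grip_width: 0.006
grip_force: 0.0
```

```bash
python3 -m handwheel '[[0,0,0.001,0,0,0,0],[0,0,0,0,0,0,0]]';python3 -m handwheel '[[0,0,0.001,0,0,0,0],[0,0,0,0,0,0,0]]';python3 -m handwheel '[[0,0,0.001,0,0,0,0],[0,0,0,0,0,0,0]]';python3 -m handwheel '[[0,0,0.001,0,0,0,0],[0,0,0,0,0,0,0]]'
```

```text
t: 23.98
position: [473.3, -21.6, 41.7]
orientation: [3.141, -0.009, -3.028]
ft_force: [-0.7, -0.5, -0.0]
grip_width: 0.009
grip_force: 0.0
t: 24.22
position: [473.3, -21.7, 40.7]
orientation: [3.141, -0.009, -3.028]
ft_force: [0.1, 0.6, -0.1]
grip_width: 0.007
grip_force: 0.0
t: 24.48
position: [473.3, -21.7, 40.3]
orientation: [3.141, -0.009, -3.028]
ft_force: [-4.3, -0.0, 6.6]
grip_width: 0.003
grip_force: 3.7
t: 24.72
position: [473.4, -21.7, 40.2]
orientation: [3.141, -0.008, -3.028]
ft_force: [-9.8, 1.1, 17.9]
grip_width: 0.002
grip_force: 9.2
```

```bash
python3 -m handwheel '[[0,0,0.001,0,0,0,0],[0,0,0,0,0,0,0]]';python3 -m handwheel '[[0,0,-0.03,0,0,0,0],[0,0,-0.06,0,0,0,0],[0.06,0,0,0,0,0,0],[0.06,0,0,0,0,0,0],[0,0,0,0,0,0,0]]'
python3 - <<'E'
from h import *
s=snap('scene','s12.png')['image']; t=snap('top','t12.png')['image']
ed=lambda k,y,ph:(*cw(102-210*np.cos(ph)+k*10*np.sin(ph),y),52+210*np.sin(ph)+k*10*np.cos(ph))
S=cv2.resize(s[180:340,150:430],None,fx=2.85,fy=2.85,interpolation=cv2.INTER_CUBIC)
T=cv2.resize(t[120:300,130:430],(233,140))
o=np.vstack([S[:456,:798],cv2.copyMakeBorder(T,0,0,0,798-233,cv2.BORDER_CONSTANT)]);cv2.imwrite('pics/m12.png',o[:,:,::-1])
E
```

```text
t: 24.98
position: [473.5, -21.7, 40.1]
orientation: [3.141, -0.008, -3.028]
ft_force: [-15.8, 0.6, 29.4]
grip_width: 0.003
grip_force: 14.7
t: 25.6
position: [353.1, -35.5, 130.1]
orientation: [-3.141, -0.004, -3.029]
ft_force: [1.4, -0.7, 0.6]
grip_width: 0.007
grip_force: 0.0
```

View pics/m12.png

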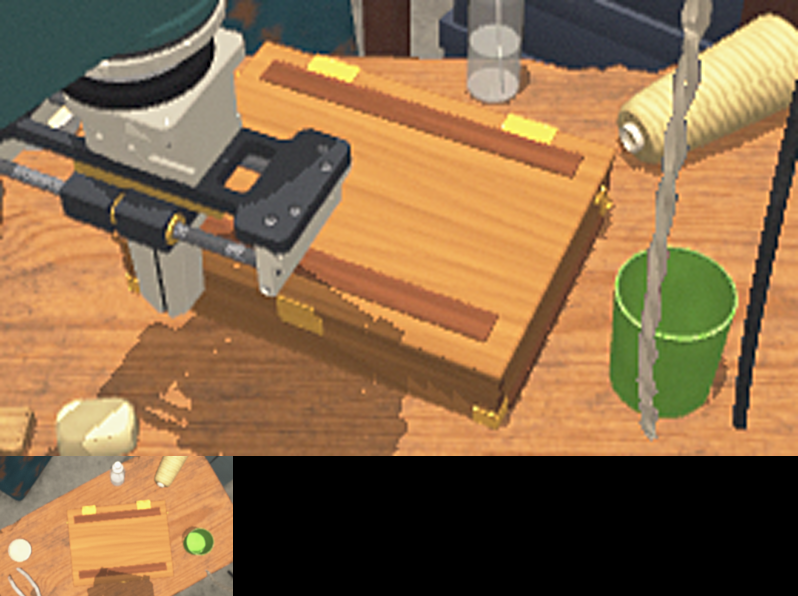

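The lid lies flat on the walls, with its front edge running (230,275) to (500,378), and the firm stop under load agrees. The cup, spray bottle and wax tin are in place, and the robot touches nothing.

```bash
python3 -c "
from rig import r
print(r.state()['ft_force'], r.close_job())"
```

```text
the job is handed in; nothing more can be done
[0.00803712 0.29174626 0.86705764] None
```

All six heels lie flat in one layer in the case, the lid is shut, and the job was handed in at about 26 s; the cup, spray bottle and wax tin were left where they stood.

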